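# Open the ballot box for the count

### The job

Open the green-lidded ballot box for the count, touching it only with the fingertips or the outside of the fingers and gently, never pinching anything: push its bolt fully back by the knob while the lid is still shut, then push the lid up by its front tab and over past upright, so that it leans back fully open by its own weight. Leave the yellow-lidded box bolted and shut, and do not disturb the other things on the table.

Things in the scene. Friction and masses are not known exactly. Their poses are not given: they have to be found in the camera images.
- box_green: The box to open. Brown cardboard ballot box, green lid, fixed: 130 (x, depth) x 210 (y, width) x 150 mm high. Origin: centre of its underside. -x face is the front (robot side), +y end the left seen from the robot. On the left end a dark steel keeper (staple 34 x 14 mm, 27 mm above the rim) at box x = -25, y = +110 to +124 mm holds the shut bolt's end.
- lid_green_hinge (a point): Point on the hinge line of the green lid, mid-width, at the top of the back (+x) wall: box x = +65, y = 0, z = 150 mm; it lies in the lid's underside. The hinge line runs along the box's y. Its axes turn with the lid.
- lid_green_tab (a point): Middle of the front edge, underside, of the green lid's tab: 165 mm from the hinge, on the lid's midline. The lid is a flat plate 130 x 210 x 6 mm; the tab, same thickness, is 120 mm wide and sticks out 35 mm in front of the box's front wall with free space under it, so fingertips can go under it. The point moves with the lid.
- lid_green (a joint): Hinge angle of the green lid, rad: 0 = lying shut, 1.57 = upright, 1.95 = leaning back on its stop, fully open. No spring, hardly any friction, about 0.2 N m of lid weight (0.25 kg): let go before it has passed upright it falls shut, let go beyond about 1.6 it falls back to the stop and stays. While the bolt is shut the lid can rise only about 0.04 rad.
- bolt_green (a joint): Travel of the green lid's bolt, m: 0 = fully shut, its end under the keeper (it starts within 6 mm of that); 0.035 = fully drawn. It slides in the box's -y direction (towards the middle of the lid, to the right seen from the robot), stays where it is left (about 1 N of friction) and frees the lid from about 0.020 on.
- bolt_green_knob (a point): Top centre of the green lid's bolt knob: upright, black, 18 mm diameter, top 36 mm above the lid's upper face, 90 mm in front of the hinge line; bolt shut: box y = +22 mm. From it an 8 mm steel rod runs in +y through two guides (box y +62 to +92); rod and guides stay under 16 mm above the lid, so push the knob's upper half, from its +y side. Moves with bolt and lid.
- box_yellow: To be left alone; built like the green one. Brown cardboard ballot box, yellow lid, fixed: 130 (x, depth) x 210 (y, width) x 150 mm high. Origin: centre of its underside. -x face is the front (robot side), +y end the left seen from the robot. On the left end a dark steel keeper (staple 34 x 14 mm, 27 mm above the rim) at box x = -25, y = +110 to +124 mm holds the shut bolt's end.
- lid_yellow_hinge (a point): Point on the hinge line of the yellow lid, mid-width, at the top of the back (+x) wall: box x = +65, y = 0, z = 150 mm; it lies in the lid's underside. The hinge line runs along the box's y. Its axes turn with the lid.
- lid_yellow_tab (a point): Middle of the front edge, underside, of the yellow lid's tab: 165 mm from the hinge, on the lid's midline. The lid is a flat plate 130 x 210 x 6 mm; the tab, same thickness, is 120 mm wide and sticks out 35 mm in front of the box's front wall with free space under it, so fingertips can go under it. The point moves with the lid.
- lid_yellow (a joint): Hinge angle of the yellow lid, rad: 0 = lying shut, 1.57 = upright, 1.95 = leaning back on its stop, fully open. No spring, hardly any friction, about 0.2 N m of lid weight (0.25 kg): let go before it has passed upright it falls shut, let go beyond about 1.6 it falls back to the stop and stays. While the bolt is shut the lid can rise only about 0.04 rad.
- bolt_yellow (a joint): Travel of the yellow lid's bolt, m: 0 = fully shut, its end under the keeper (it starts within 6 mm of that); 0.035 = fully drawn. It slides in the box's -y direction (towards the middle of the lid, to the right seen from the robot), stays where it is left (about 1 N of friction) and frees the lid from about 0.020 on.
- bolt_yellow_knob (a point): Top centre of the yellow lid's bolt knob: upright, black, 18 mm diameter, top 36 mm above the lid's upper face, 90 mm in front of the hinge line; bolt shut: box y = +22 mm. From it an 8 mm steel rod runs in +y through two guides (box y +62 to +92); rod and guides stay under 16 mm above the lid, so push the knob's upper half, from its +y side. Moves with bolt and lid.
- stamp: Wooden rubber stamp, 32 mm diameter, 60 mm high, standing between the boxes; origin under its centre. Not to be disturbed.
- ink_pad: Black ink pad with a blue cushion, 70 x 110 x 15 mm; origin under its centre. Not to be disturbed.
- tape: Clear tape roll lying flat, 90 mm diameter, 24 mm high; origin under its centre. Not to be disturbed.
- stapler: Red and black stapler, 130 x 34 x 56 mm; origin under its centre. Not to be disturbed.
- glue_stick: Yellow glue stick standing upright, 30 mm diameter, 90 mm high; origin under its centre. Not to be disturbed.
- calculator: Grey desk calculator, 150 x 100 x 20 mm; origin under its centre. Not to be disturbed.
- mug: Blue mug, 80 mm diameter, 90 mm high; origin under its centre. Not to be disturbed.

How it is judged:
By the outcome, as a careful person would: the job done as asked, in the order asked, and still so for the second after the job is handed in, with the robot touching nothing.
It also fails if it takes over 64 s, if anything falls off the work surface, if the arm or the gripper's body presses on something with over 40 N, if the wrist force passes 120 N, or if a joint passes its speed limit or range.

### The arm

A 7-joint arm with a two-finger parallel gripper is mounted at the origin on the work surface. World frame = base frame: x ahead of the robot, y to its left, z up, the work surface at z = 0. Lengths are in m, angles in rad, forces in N, time in s.
With the tool pointing down it reaches from about 0.425 to 0.925 m from the base axis. Payload 6.8 kg.
Tool frame: the origin (TCP) lies on the front face of the gripper's body, between the roots of the fingers; the fingertips stand 73 mm ahead of it and the grasp point (between the pads) lies 54 mm ahead of it; z points along the fingers, y is the direction in which the jaws open and shut (so a half turn about z gives the same grasp; the last joint's range is limited). The gripper opens to 85 mm and grips with 20 to 120 N. Pads are 22 mm wide; open, the fingers measure 114 mm over their backs; the gripper's body (76 mm by 85 mm) begins 54 mm behind the grasp point. The pads swing forward as they close: fully open they stand 13 mm farther back than shut.
Start: joints at [-1.269, 0.477, 0.022, 1.555, -0.011, 1.109, -0.083], TCP at [0.269, 0.619, 0.304] pointing down, gripper open.
Joint ranges: [-2.96, 2.96], [-0.34, 2.1], [-1.41, 1.46], [0.24, 2.44], [-1.37, 4.51], [0.17, 1.92], [-2.96, 2.96]. Speed limits (rad/s): [2.39, 2.39, 3.14, 3.14, 3.14, 3.14, 3.14].

### API

Orientations are given as a rotation vector (axis times angle).
In Python, from bench import * gives the robot as it stands.
- The arm moves only by the tool jog_arm, never from a script. Its argument "plan" is a list of rows, each a list of 2 entries, a list of its own where there are three numbers: the shift along the world's x, y, z in cm, then the turn about the world's z in rad. In form: [[[tx, ty, tz], twist], ...]. A call has 1 to 12 rows; each row shifts and turns the commanded pose from where the row before left it; what a row does not reach is not made up. A row lasts 1/10 s, in which the tool goes at most 50 mm and 8.59 degrees, less where a joint would pass 70% of its speed; a pose out of reach is approached as far as the arm can. A call is refused whole if a number of a shift passes 5 or a number of a turn 0.15, either way. A call with a gripper value outside its range is refused whole. "hand" is the finger opening in cm, from 0 to 8.54, set as the call begins (left out, the last holds). The fingers move at their own pace and stop on an object; "grip_force" is the grip in N (left out, the last holds). Time passes only in rows, so rows that do not move let the fingers close. It gives the time, the measured TCP pose, the force and the opening at its end, in the units of the state.
- get_obs(): the state, without advancing time (a new reading comes with each control period).
- grab_frame(name): name is "scene" or "top"; returns the picture (384x512x3 uint8, red, green, blue); there is no depth.
- get_calibration(name): a dict with "intrinsics" (3x3 intrinsics, pixels), "k1" (the pictures are not rectified: a ray, as slopes to the right and down, at radius r is drawn at 1 + k1 r^2 times it, then the intrinsics apply), "xyz" and "orientation" of the camera in the world. Camera axes: x right, y down, z forward; pixel columns grow to the right and rows downward; lengths in m; the calibration is good to about 2 mm. A picture is of the moment at which its call begins. get_calibration takes no time and is no camera call.
- hand_in(): hands the job in, once; it reports no verdict.
The state is a dict: "clock": time; "joints": joint angles; "qvel": joint speeds; "tau": joint torques, N m; "tcp_pos": TCP position; "orientation": TCP orientation; "contact_force": force on the tool from outside, world axes, zero at the start; "moment": the same for the moment, N m; "grip_width": finger opening in m.
Only numpy, scipy, OpenCV 4.12 (cv2) and the standard library are available. Lean on these libraries where they do the work, as an engineer would, in place of code of your own. Each camera call takes 0.05 s, during which the arm holds its last target. There are 200 camera calls.

## Working session

There is one attempt and no reset: what is moved stays moved. The work goes in short steps, Python scripts to look and compute and a tool call to move; the robot and the scene stay as the last step left them, time stands still between calls to the robot, and variables do not carry over. Pictures are saved under pics/ and viewed, about 8 in all and at most 12, crops included, and the job is handed in when it is done.

Besides the shell and the picture viewer there is one more tool, called after ">>>" as name(argument=value, ...) on one line, values as JSON. jog_arm: Moves the arm, as the interface text tells. Its arguments: {"type":"object","properties":{"plan":{"type":"array","items":{"type":"array"}},"hand":{"type":"number"},"grip_force":{"type":"number"}},"required":["plan"]}

```bash
mkdir -p pics && python3 - <<'E'
from bench import *
import cv2
o=get_obs();print(o)
for n in("scene","top"):
    f=grab_frame(n);cv2.imwrite(f"pics/{n}0.png",f[:,:,::-1]);print(n,get_calibration(n))
E
```

```text
{'clock': 0.0, 'joints': array([-1.26908417,  0.47778413,  0.02233336,  1.55649416, -0.01152145,
        1.10930099, -0.08308747]), 'qvel': array([-0.00013078, -0.00026903,  0.0008115 , -0.00132578,  0.00049371,
       -0.00066225, -0.00036936]), 'tau': array([ 1.86537891e-04, -5.96459198e+01,  1.60798822e+00, -2.81186932e+01,
        1.24080377e-02,  9.29700269e-03,  8.88861081e-06]), 'tcp_pos': array([0.26875186, 0.61866627, 0.30291814]), 'orientation': array([-6.39136495e-01, -3.07562097e+00,  2.89012467e-03]), 'contact_force': array([ 0.28992525, -0.04198152,  0.71611581]), 'moment': array([-0.05703603, -0.00792444, -0.0239514 ]), 'grip_width': 0.08570924293381725}
scene {'intrinsics': array([[453.96206839,   0.        , 252.79638949],
       [  0.        , 453.96206839, 194.38119018],
       [  0.        ,   0.        ,   1.        ]]), 'k1': -0.16684770576050453, 'xyz': array([ 1.10561899, -0.52826281,  1.16935569]), 'orientation': array([-2.26315185, -1.03363924,  0.37377477])}
top {'intrinsics': array([[352.82403925,   0.        , 253.16349422],
       [  0.        , 352.82403925, 193.50994439],
       [  0.        ,   0.        ,   1.        ]]), 'k1': -0.09644887559724305, 'xyz': array([0.37136467, 0.01507049, 1.36079495]), 'orientation': array([-2.2139388 ,  2.15348077, -0.09781906])}
```

View pics/scene0.png

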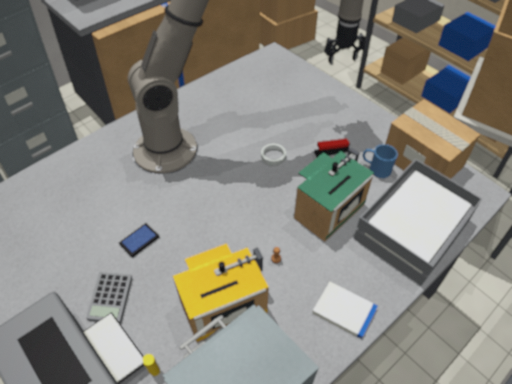

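View pics/top0.png

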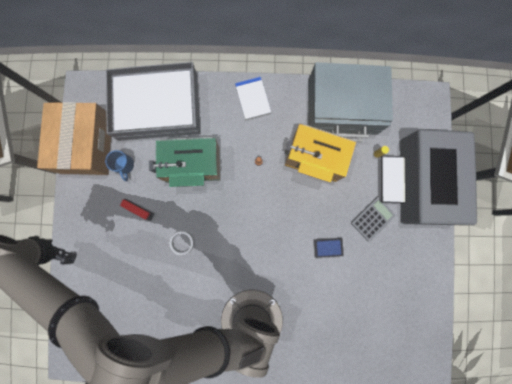

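The scene view shows the green box at about (333,190), the stapler at (333,146), the mug at (380,160) and the tape at (274,153). In the top view the green lid is at about (187,160) with its tab at (186,181), the knob near (182,164), the stapler at (136,209), the mug at (120,163) and the tape at (181,243).

```bash
cat > h.py <<'E'
from bench import *
import cv2, numpy as np
from scipy.spatial.transform import Rotation as R
def cal(n):
    c=get_calibration(n);return c['intrinsics'],np.array([c['k1'],0,0,0.]),np.array(c['xyz']),R.from_rotvec(c['orientation']).as_matrix()
def plane(n,px,z):
    K,d,t,Rm=cal(n);u=cv2.undistortPoints(np.float64(px).reshape(-1,1,2),K,d)[:,0]
    r=np.c_[u,np.ones(len(u))]@Rm.T
    return t+r*((z-t[2])/r[:,2])[:,None]
def proj(n,P):
    K,d,t,Rm=cal(n);return cv2.projectPoints(np.float64(P).reshape(-1,1,3),R.from_matrix(Rm.T).as_rotvec(),-Rm.T@t,K,d)[0][:,0]
def green(f):
    h=cv2.cvtColor(f,cv2.COLOR_RGB2HSV);m=cv2.inRange(h,(65,80,40),(95,255,255))
    n,l,s,_=cv2.connectedComponentsWithStats(m);return np.uint8(l==1+s[1:,4].argmax())*255
E
python3 - <<'E'
from h import *
for n in("top","scene"):
    f=cv2.imread(f"pics/{n}0.png")[:,:,::-1].copy();m=green(f)
    c=max(cv2.findContours(m,0,2)[0],key=cv2.contourArea)[:,0].astype(float)
    w=plane(n,c,.156)[:,:2];r=cv2.minAreaRect(np.float32(w*1000));print(n,r,cv2.boxPoints(r).round(0).tolist())
    b=cv2.boundingRect(m)
    x,y,W,H=b[0]-25,b[1]-25,b[2]+40,b[3]+40
    g=cv2.resize(f[y:y+H,x:x+W],None,fx=5,fy=5,interpolation=3);print(x,y,g.shape)
    cv2.imwrite(f"pics/{n}c.png",g[:,:,::-1])
a=cv2.imread("pics/topc.png");b=cv2.imread("pics/scenec.png");H=max(len(a),len(b))
p=lambda i:np.pad(i,((0,H-len(i)),(0,0),(0,0)))
o=np.hstack([p(a),p(b)]);print(a.shape,o.shape);s=min(1,800/o.shape[1],600/H);print(s);cv2.imwrite("pics/crop0.png",cv2.resize(o,None,fx=s,fy=s))
# others at floor
for k,px in dict(stapler=(136,209),mug=(118,161),tape=(181,243),stamp=(259,160)).items(): print(k,plane("top",[px],.03).round(3))
E
```

```text
top ((571.3778686523438, 244.62948608398438), (158.78463745117188, 204.5634002685547), 4.14646053314209) [[485.0, 341.0], [500.0, 137.0], [658.0, 148.0], [643.0, 352.0]]
131 114 (435, 500, 3)
scene ((569.1463623046875, 246.39852905273438), (168.9803466796875, 214.4878387451172), 3.4540159702301025) [[478.0, 348.0], [491.0, 134.0], [660.0, 144.0], [647.0, 359.0]]
274 125 (505, 575, 3)
(435, 500, 3) (505, 1075, 3)
0.7441860465116279
stapler [[0.408 0.449 0.03 ]]
mug [[0.591 0.53  0.03 ]]
tape [[0.286 0.271 0.03 ]]
stamp [[ 0.609 -0.013  0.03 ]]
```

View pics/crop0.png

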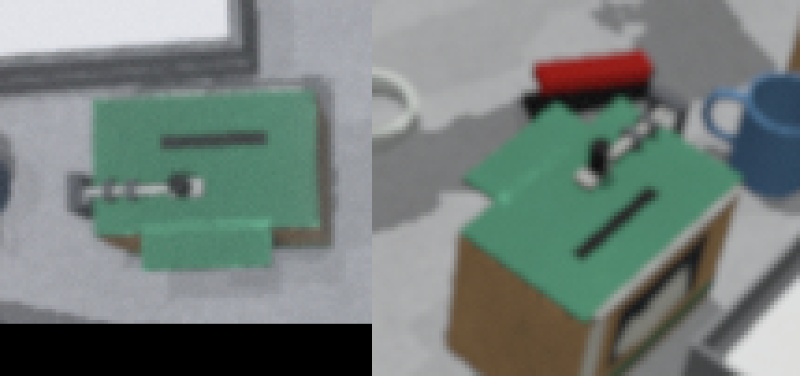

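Both views agree on the green box: centre about (0.588, 0.247) and yaw about 0.066. I'll start closing the fingers and moving to a hover beside the knob while I check the knob position.

```bash
cat >> h.py <<'E'
O=np.array([.5875,.2467]);Y=.066
def w2b(p): c,s=np.cos(Y),np.sin(Y);d=np.atleast_2d(p)[:,:2]-O;return d@np.array([[c,-s],[s,c]])
def b2w(p): c,s=np.cos(Y),np.sin(Y);return O+np.atleast_2d(p)@np.array([[c,s],[-s,c]])
def st():
    o=get_obs();r=R.from_rotvec(o['orientation']).as_matrix()
    print('t',round(o['clock'],2),'tcp',o['tcp_pos'].round(4),'box',w2b(o['tcp_pos']).round(4),'yawY',np.arctan2(r[1,1],r[0,1]).round(3),'F',o['contact_force'].round(1),'w',round(o['grip_width'],4),'q',o['joints'].round(2))
E
python3 - <<'E'
from h import *
for y in (22,19,16): 
  P=np.r_[b2w([-.025,y/1000])[0],.192];print(y,P,proj("top",P),proj("scene",P))
st()
for n,b in(("top",(170,152,192,175)),("scene",(320,150,350,185))):
  g=cv2.cvtColor(cv2.imread(f"pics/{n}0.png"),6)
  m=cv2.inRange(g,0,45);q=np.zeros_like(m);x0,y0,x1,y1=b;q[y0:y1,x0:x1]=m[y0:y1,x0:x1]
  N,l,s,c=cv2.connectedComponentsWithStats(q);print(n,s[1:].tolist(),c[1:].round(1).tolist())
print(b2w([[-.025,.06],[-.1,0],[.065,0]]))
E
```

```text
22 [0.56110348 0.2670033  0.192     ] [[176.42678048 163.30449946]] [[335.26970263 162.33372752]]
19 [0.56130134 0.26400983 0.192     ] [[177.31382561 163.26849329]] [[334.64588477 162.84351883]]
16 [0.5614992  0.26101636 0.192     ] [[178.20109844 163.2325207 ]] [[334.02058922 163.35447795]]
t 0.1 tcp [0.2688 0.6187 0.303 ] box [[-0.2935  0.3923]] yawY 1.161 F [0.  1.2 0.5] w 0.0856 q [-1.27  0.48  0.02  1.56 -0.01  1.11 -0.08]
top [] []
scene [[320, 150, 28, 5, 77], [333, 164, 4, 8, 25], [345, 177, 4, 3, 5], [339, 181, 5, 4, 6]] [[331.4, 151.2], [334.4, 167.3], [346.6, 177.8], [340.8, 182.8]]
[[0.5585973  0.30492057]
 [0.48771772 0.24010479]
 [0.65235848 0.25098689]]
```

>>> jog_arm(plan=[[[3,-3,0],0.1],[[4,-4,0],0.1],[[4,-4,0],0.1],[[4,-4,0],0.1],[[4,-4,0],0.075],[[4,-4,0],0],[[3,-4,0],0],[[2,-3,0],0],[[0,0,0],0],[[0,0,0],0]], hand=0, grip_force=20)

```text
clock: 1.1
tcp_pos: [0.5261, 0.3414, 0.3035]
orientation: [0.099, -3.139, 0.0]
contact_force: [0.2, 0.4, 0.1]
grip_width: -0.0
```

>>> jog_arm(plan=[[[1.6,-1.8,0],0],[[1.6,-1.8,0],0],[[0,0,-2],0],[[0,0,-2],0],[[0,0,-1.1],0],[[0,0,0],0],[[0,0,0],0]])

```text
clock: 1.8
tcp_pos: [0.5573, 0.3075, 0.2533]
orientation: [0.105, -3.14, -0.001]
contact_force: [-0.8, 1.1, 0.7]
grip_width: 0.0002
```

```bash
python3 - <<'E'
from h import *
st()
f=grab_frame("scene");a=cv2.resize(f[90:250,260:420],None,fx=3.5,fy=3.5,interpolation=2)
cv2.imwrite("pics/s1.png",a[:,:,::-1])
E
```

```text
t 1.8 tcp [0.5573 0.3075 0.2533] box [[-0.0261  0.0627]] yawY 1.638 F [-0.8  1.1  0.7] w 0.0002 q [-0.63  0.46  0.03  1.7  -0.02  0.98  1.05]
```

View pics/s1.png

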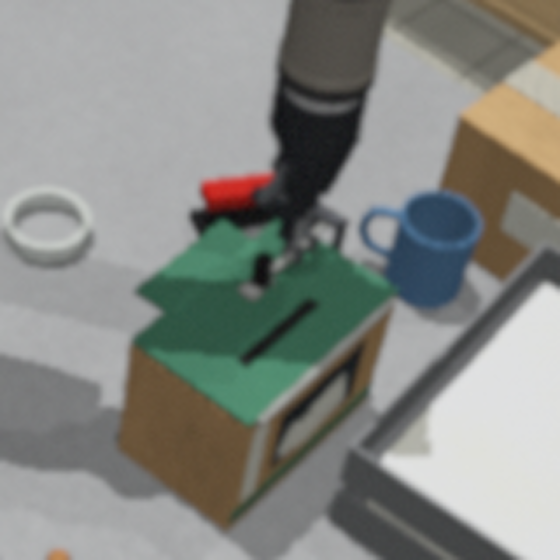

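The fingertips (about (290,235) in the crop) stand on the +y side of the knob (262,268), clear above the rod. Now I'll push.

>>> jog_arm(plan=[[[0.1,-1.2,0],0],[[0,-0.5,0],0],[[0,-0.4,0],0],[[0.05,-0.4,0],0],[[0,-0.4,0],0],[[0.05,-0.4,0],0],[[0,0,0],0]])

```text
clock: 2.55
tcp_pos: [0.5599, 0.2726, 0.253]
orientation: [-0.101, 3.14, -0.0]
contact_force: [0.3, 0.3, -0.2]
grip_width: -0.0002
```

>>> jog_arm(plan=[[[0.05,-0.4,0],0],[[0,-0.4,0],0],[[0.05,-0.4,0],0],[[0,0,0],0]])

```text
clock: 2.95
tcp_pos: [0.5607, 0.2603, 0.2528]
orientation: [0.101, -3.139, 0.001]
contact_force: [0.3, 0.4, -0.4]
grip_width: 0.0
```

```bash
python3 -c "
from h import *
st()"
```

```text
t 2.95 tcp [0.5607 0.2603 0.2528] box [[-0.0258  0.0154]] yawY 1.635 F [ 0.3  0.4 -0.4] w 0.0 q [-0.57  0.43  0.04  1.75 -0.02  0.96  1.12]
```

>>> jog_arm(plan=[[[0,-0.2,0],0],[[0.05,-0.2,0],0],[[0,0,0],0]])

```text
clock: 3.25
tcp_pos: [0.5611, 0.257, 0.2528]
orientation: [0.102, -3.139, 0.0]
contact_force: [-0.4, 0.6, 1.0]
grip_width: -0.0001
```

```bash
python3 - <<'E'
from h import *
st()
f=grab_frame("scene");a=cv2.resize(f[125:215,285:395],None,fx=6,fy=6,interpolation=2)
cv2.imwrite("pics/s2.png",a[:,:,::-1])
for y in (22,18,-9,-13):print(y,(proj("scene",np.r_[b2w([-.025,y/1000])[0],.192])-[285,125])*6)
E
```

```text
t 3.25 tcp [0.5611 0.257  0.2528] box [[-0.0257  0.012 ]] yawY 1.636 F [-0.4  0.6  1. ] w -0.0001 q [-0.56  0.43  0.04  1.75 -0.02  0.96  1.12]
22 [[301.61821579 224.0023651 ]]
18 [[296.62570352 228.08225203]]
-9 [[262.51153916 255.94911097]]
-13 [[257.39566623 260.12643009]]
```

View pics/s2.png

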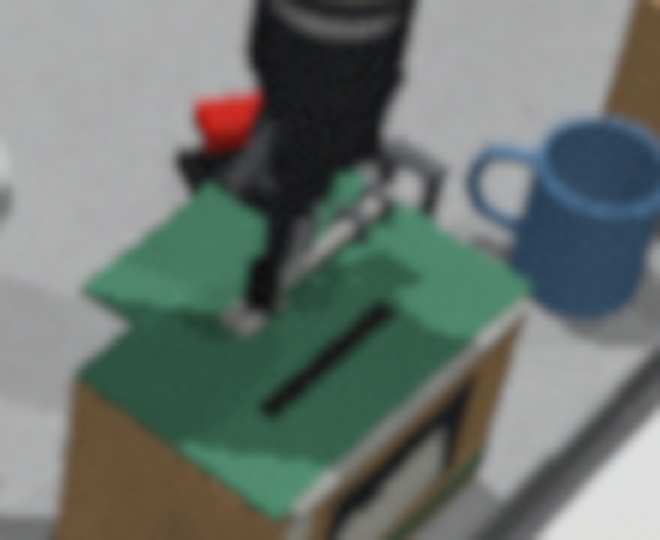

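The knob has moved with the finger: its top is at about (262,265) and the rod end has left the keeper. A few more small steps should bring it to the stop.

>>> jog_arm(plan=[[[0,-0.2,0],0],[[0,0,0],0]])

```text
clock: 3.5
tcp_pos: [0.5612, 0.2551, 0.2528]
orientation: [0.102, -3.14, 0.0]
contact_force: [0.3, 1.7, 0.8]
grip_width: -0.0
```

>>> jog_arm(plan=[[[0,-0.2,0],0],[[0,0,0],0]])

```text
clock: 3.7
tcp_pos: [0.5612, 0.2535, 0.253]
orientation: [-0.102, 3.14, 0.001]
contact_force: [0.5, 2.9, -0.5]
grip_width: 0.0
```

>>> jog_arm(plan=[[[0,-0.1,0],0],[[0,0,0],0]])

```text
clock: 3.9
tcp_pos: [0.5612, 0.253, 0.253]
orientation: [-0.103, 3.14, 0.002]
contact_force: [0.6, 3.3, -0.4]
grip_width: -0.0003
```

>>> jog_arm(plan=[[[0,-0.1,0],0],[[0,-0.1,0],0],[[0,0,0],0]])

```text
clock: 4.2
tcp_pos: [0.5611, 0.2526, 0.2534]
orientation: [-0.105, 3.139, 0.005]
contact_force: [-0.5, 7.8, 0.2]
grip_width: 0.0001
```

>>> jog_arm(plan=[[[0,-0.2,0],0],[[0,0,0],0]])

```text
clock: 4.4
tcp_pos: [0.561, 0.2521, 0.2535]
orientation: [-0.107, 3.138, 0.008]
contact_force: [1.5, 10.5, -2.0]
grip_width: -0.0
```

The bolt is at its stop: position held while the force rose to 10 N. I'll back off, lift and go round to the front of the tab.

>>> jog_arm(plan=[[[0,1,0],0],[[0,1,0],0],[[0,0,3],0],[[0,0,3],0],[[-3,-1,0],0],[[-4,-2,0],0],[[-4,-1.2,0],0],[[-0.4,0,0],0],[[0,0,-3],0],[[0,0,-3],0],[[0,0,0],0]])

```text
clock: 5.5
tcp_pos: [0.4459, 0.2251, 0.2499]
orientation: [0.102, -3.134, 0.007]
contact_force: [-0.9, 0.3, -0.7]
grip_width: 0.0
```

```bash
python3 - <<'E'
from h import *
st()
f=grab_frame("scene");g=grab_frame("top")
a=cv2.resize(f[125:235,270:380],(440,440),interpolation=2);b=cv2.resize(g[120:220,135:225],(360,400),interpolation=2)
b=np.pad(b,((0,40),(0,0),(0,0)))
cv2.imwrite("pics/s3.png",np.hstack([a,b])[:,:,::-1])
for y in (22,-9,-13,-17):
  P=np.r_[b2w([-.025,y/1000])[0],.192];print(y,(proj("scene",P)-[270,125])*4,(proj("top",P)-[135,120])*4)
E
```

```text
t 5.5 tcp [0.4459 0.2251 0.2499] box [[-0.1427 -0.0122]] yawY 1.636 F [-0.9  0.3 -0.7] w 0.0 q [-0.61  0.26  0.02  2.02 -0.01  0.87  1.05]
22 [[261.07881053 149.33491007]] [[165.70712193 173.21799784]]
-9 [[235.00769277 170.63274065]] [[202.4137331  171.73628383]]
-13 [[231.59711082 173.41762006]] [[207.15647709 171.54616297]]
-17 [[228.17579236 176.21097306]] [[211.90057984 171.35628985]]
```

View pics/s3.png

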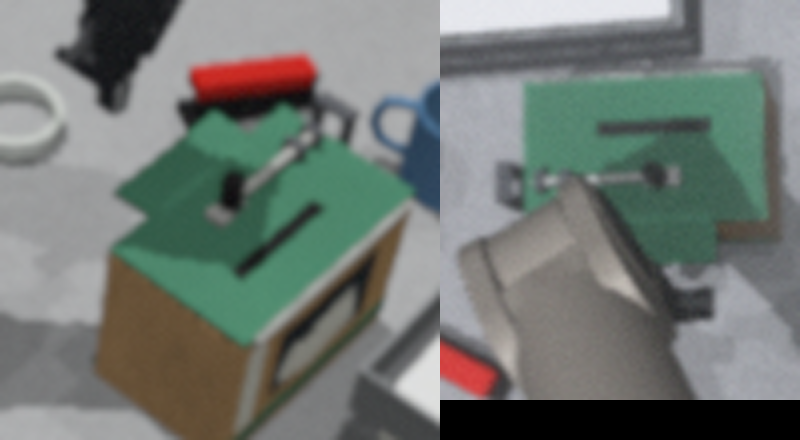

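The knob is at (234,178) in the left crop, with the rod's end well clear of the keeper; the gripper stands in front of the tab. Next: lower, centre and touch the tab's edge.

>>> jog_arm(plan=[[[-0.1,1.2,0],0],[[0,0,-2.5],0],[[0,0,-2.6],0],[[1,0.1,0],0],[[1,0.1,0],0],[[0.5,0,0],0],[[0.3,0,0],0],[[0,0,0],0]])

```text
clock: 6.4
tcp_pos: [0.4752, 0.2405, 0.2028]
orientation: [-0.101, 3.138, 0.001]
contact_force: [-0.4, 0.2, 0.1]
grip_width: 0.0
```

>>> jog_arm(plan=[[[0.2,0,0],0],[[0.2,0,0],0],[[0,0,0],0]])

```text
clock: 6.7
tcp_pos: [0.4783, 0.2404, 0.202]
orientation: [-0.102, 3.14, 0.0]
contact_force: [0.5, 0.2, -0.2]
grip_width: 0.0001
```

>>> jog_arm(plan=[[[0.2,0,0],0],[[0,0,0],0]])

```text
clock: 6.9
tcp_pos: [0.4791, 0.2404, 0.2017]
orientation: [0.103, -3.137, 0.001]
contact_force: [-4.4, -0.1, 3.0]
grip_width: 0.0003
```

>>> jog_arm(plan=[[[0.2,0,0],0],[[0.1,0,0],0],[[0,0,0.2],0],[[0,0,0.2],0],[[0,0,0.2],0],[[0,0,0],0]])

```text
clock: 7.5
tcp_pos: [0.4796, 0.2404, 0.2064]
orientation: [0.105, -3.132, 0.003]
contact_force: [-9.7, 0.9, -1.3]
grip_width: 0.0002
```

```bash
python3 -c "
from h import *
st()"
```

```text
t 7.5 tcp [0.4796 0.2404 0.2064] box [[-0.1081  0.0008]] yawY 1.638 F [-9.7  0.9 -1.3] w 0.0002 q [-0.6   0.37  0.02  1.97 -0.01  0.8   1.07]
```

>>> jog_arm(plan=[[[0,0,0.3],0],[[0,0,0.3],0],[[0,0,0.3],0],[[0,0,0.3],0],[[0,0,0],0]])

```text
clock: 8.0
tcp_pos: [0.4804, 0.2404, 0.2189]
orientation: [0.104, -3.134, 0.002]
contact_force: [-8.7, 0.1, -0.6]
grip_width: 0.0001
```

```bash
python3 - <<'E'
from h import *
st()
f=grab_frame("scene");a=cv2.resize(f[110:235,270:395],(500,500),interpolation=2)
cv2.imwrite("pics/s4.png",a[:,:,::-1])
E
```

```text
t 8.0 tcp [0.4804 0.2404 0.2189] box [[-0.1072  0.0008]] yawY 1.637 F [-8.7  0.1 -0.6] w 0.0001 q [-0.6   0.36  0.02  1.96 -0.01  0.83  1.07]
```

View pics/s4.png

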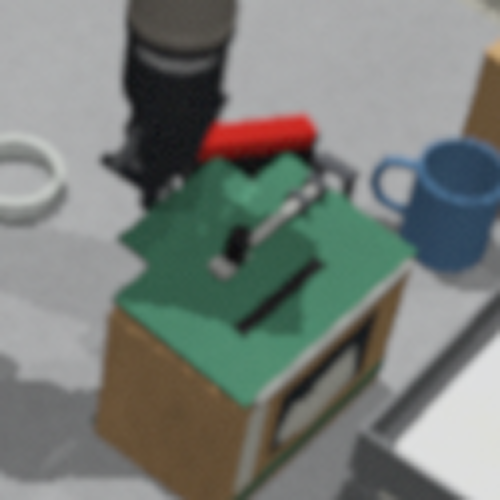

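The lid is following: the left tab corner has risen about 3 px, and the force and x-drift match θ ≈ 0.1. I'll carry on along the arc.

>>> jog_arm(plan=[[[0.05,0,0.5],0],[[0.1,0,0.55],0],[[0.1,0.02,0.55],0],[[0.1,0,0.5],0],[[0.15,0.02,0.55],0],[[0.15,0,0.55],0],[[0,0,0],0]])

```text
clock: 8.75
tcp_pos: [0.4874, 0.2409, 0.2514]
orientation: [0.104, -3.135, 0.002]
contact_force: [-8.1, 0.6, 1.5]
grip_width: 0.0002
```

>>> jog_arm(plan=[[[0.2,0.02,0.5],0],[[0.2,0.02,0.55],0],[[0.2,0,0.5],0],[[0,0,0],0]])

```text
clock: 9.15
tcp_pos: [0.4933, 0.2413, 0.2671]
orientation: [0.104, -3.134, 0.002]
contact_force: [-9.4, -0.7, 2.2]
grip_width: -0.0001
```

```bash
python3 - <<'E'
from h import *
st()
f=grab_frame("scene");a=cv2.resize(f[90:235,270:395],(500,580),interpolation=2)
cv2.imwrite("pics/s5.png",a[:,:,::-1])
E
```

```text
t 9.15 tcp [0.4933 0.2413 0.2671] box [[-0.0943  0.0008]] yawY 1.637 F [-9.4 -0.7  2.2] w -0.0001 q [-0.59  0.31  0.03  1.9  -0.01  0.94  1.08]
```

View pics/s5.png

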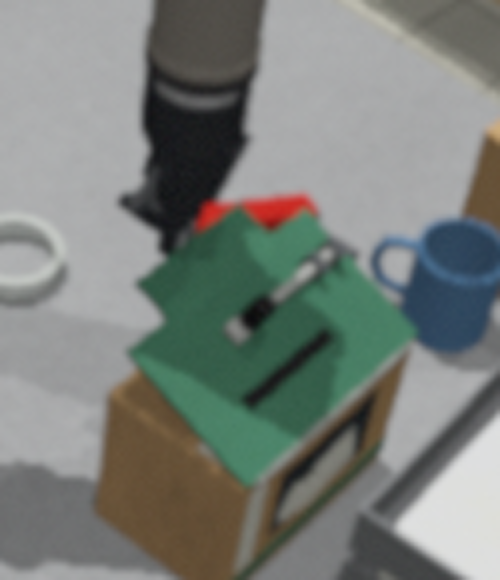

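θ is about 0.4 with no slip. I'll ease the x lead slightly and continue along the arc.

>>> jog_arm(plan=[[[0.2,0,0.7],0],[[0.3,0.03,0.75],0],[[0.4,0.03,0.7],0],[[0.45,0.03,0.7],0],[[0.5,0.03,0.65],0],[[0.5,0.03,0.65],0],[[0,0,0],0]])

```text
clock: 9.9
tcp_pos: [0.5204, 0.243, 0.3103]
orientation: [-0.102, 3.138, 0.002]
contact_force: [-5.0, 1.2, 3.7]
grip_width: -0.0005
```

```bash
python3 -c "
from h import *
st()
f=grab_frame('scene');a=cv2.resize(f[70:235,270:395],(440,580),interpolation=2)
cv2.imwrite('pics/s6.png',a[:,:,::-1])"
```

```text
t 9.9 tcp [0.5204 0.243  0.3103] box [[-0.0672  0.0007]] yawY 1.635 F [-5.   1.2  3.7] w -0.0005 q [-0.58  0.3   0.04  1.8  -0.01  1.04  1.1 ]
```

>>> jog_arm(plan=[[[0.5,0.04,0.6],0],[[0.55,0.04,0.6],0],[[0.6,0.04,0.55],0],[[0.6,0.04,0.5],0],[[0.65,0.04,0.5],0],[[0.7,0.05,0.45],0],[[0.7,0.05,0.42],0],[[0.7,0.05,0.4],0],[[0,0,0],0]])

```text
clock: 10.85
tcp_pos: [0.5705, 0.246, 0.3497]
orientation: [-0.101, 3.138, 0.0]
contact_force: [-0.6, -0.2, 0.3]
grip_width: 0.0
```

```bash
python3 -c "
from h import *
st()
f=grab_frame('scene');a=cv2.resize(f[50:235,270:395],(400,592),interpolation=2)
cv2.imwrite('pics/s7.png',a[:,:,::-1])"
```

```text
t 10.85 tcp [0.5705 0.246  0.3497] box [[-0.017   0.0004]] yawY 1.635 F [-0.6 -0.2  0.3] w 0.0 q [-0.55  0.35  0.06  1.64 -0.02  1.15  1.15]
```

View pics/s7.png

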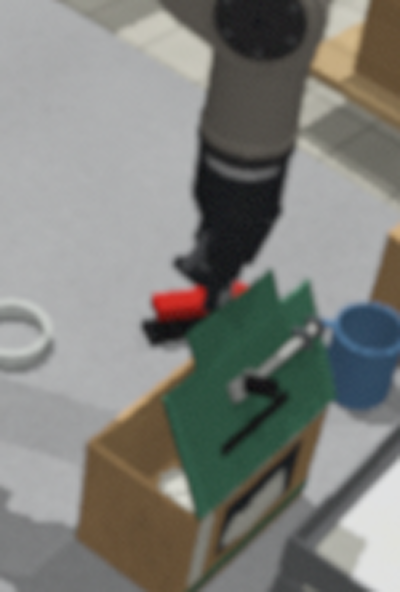

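The lid is well up, θ ≈ 1.1, resting on the fingertips. I'll take it over past upright slowly.

>>> jog_arm(plan=[[[0.7,0.05,0.35],0],[[0.7,0.05,0.3],0],[[0.8,0.05,0.28],0],[[0.8,0.05,0.25],0],[[0.8,0.05,0.2],0],[[0.8,0.05,0.15],0],[[0.7,0.05,0.1],0],[[0.7,0.05,0],0],[[0.6,0.04,0],0],[[0.6,0.04,0],0],[[0,0,0],0]])

```text
clock: 12.0
tcp_pos: [0.6419, 0.2507, 0.3651]
orientation: [-0.101, 3.14, -0.0]
contact_force: [-0.1, 0.2, 0.1]
grip_width: 0.0001
```

>>> jog_arm(plan=[[[0.5,0.03,0],0],[[0.5,0.03,0],0],[[0.4,0.03,0],0],[[0,0,0],0],[[0,0,0],0]])

```text
clock: 12.5
tcp_pos: [0.6552, 0.2519, 0.3653]
orientation: [0.102, -3.14, 0.0]
contact_force: [0.1, -0.8, -0.0]
grip_width: 0.0003
```

```bash
python3 -c "
from h import *
st()
f=grab_frame('scene');a=cv2.resize(f[50:235,270:395],(400,592),interpolation=2)
cv2.imwrite('pics/s8.png',a[:,:,::-1])"
```

```text
t 12.5 tcp [0.6552 0.2519 0.3653] box [[0.0679 0.0007]] yawY 1.636 F [ 0.1 -0.8 -0. ] w 0.0003 q [-0.51  0.48  0.08  1.41 -0.04  1.25  1.21]
```

View pics/s8.png

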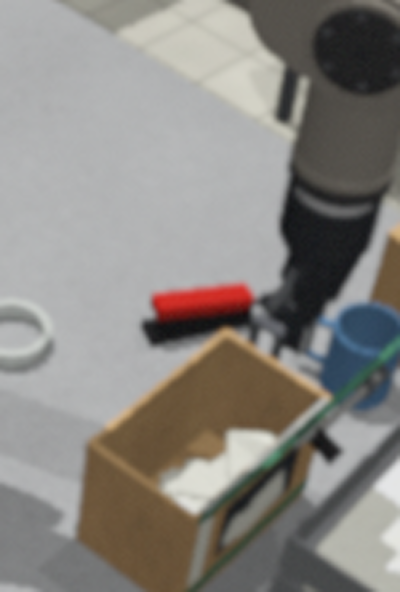

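The lid is past upright, seen edge-on and leaning back behind the fingers. I'll withdraw.

>>> jog_arm(plan=[[[-2,-0.1,0],0],[[-4,-0.3,0],0],[[-4,-0.3,0],0],[[-4,-0.3,0],0],[[-4,0,0],0],[[0,0,0],0],[[0,0,0],0]])

```text
clock: 13.25
tcp_pos: [0.4748, 0.242, 0.3661]
orientation: [-0.104, 3.139, 0.001]
contact_force: [0.3, -0.6, 0.3]
grip_width: 0.0004
```

```bash
python3 - <<'E'
from h import *
st()
f=grab_frame('scene');g=grab_frame('top')
cv2.imwrite('pics/s9.png',np.hstack([cv2.resize(i,(400,300),interpolation=3) for i in(f,g)])[:,:,::-1])
# expected tab corners at a few hinge angles, and observed green extreme
m=green(f);c=max(cv2.findContours(m,0,2)[0],key=cv2.contourArea)[:,0]
print('green hull',cv2.boundingRect(m),cv2.boxPoints(cv2.minAreaRect(c)).round(0).tolist())
for th in(1.65,1.8,1.95):
  P=[np.r_[b2w([.065-.165*np.cos(th),y])[0],.15+.165*np.sin(th)] for y in(-.06,.06)];print(th,proj('scene',P).round(0).tolist())
a=cv2.imread('pics/top0.png')[:,:,::-1]
d=cv2.absdiff(cv2.GaussianBlur(f,(5,5),0),cv2.GaussianBlur(cv2.imread('pics/scene0.png')[:,:,::-1],(5,5),0)).max(2)
for n,b in dict(tape=(258,140,290,165),stapler=(314,136,350,153),mug=(364,143,398,176),stamp=(268,245,284,265),yellow=(172,243,270,330),calc=(88,272,132,322)).items(): print(n,np.percentile(d[b[1]:b[3],b[0]:b[2]],[50,95]))
E
```

```text
t 13.25 tcp [0.4748 0.242  0.3661] box [[-0.1128  0.0028]] yawY 1.637 F [ 0.3 -0.6  0.3] w 0.0004 q [-0.61  0.19  0.03  1.82 -0.01  1.13  1.05]
green hull (369, 155, 27, 26) [[367.0, 178.0], [394.0, 154.0], [397.0, 157.0], [370.0, 181.0]]
1.65 [[353.0, 166.0], [379.0, 144.0]]
1.8 [[360.0, 172.0], [386.0, 149.0]]
1.95 [[367.0, 179.0], [393.0, 156.0]]
tape [11. 33.]
stapler [16. 56.]
mug [ 5. 55.]
stamp [5. 5.]
yellow [5. 5.]
calc [5. 5.]
```

View pics/s9.png

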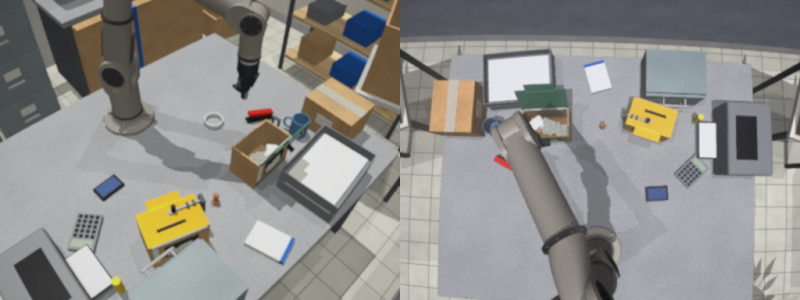

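The picture shows the lid lying fully back: its tab edge, at (367–394, 178–155) px, matches the projection for θ = 1.95. The yellow box is shut and the other things are in place. The differences at the tape, stapler and mug fit the shadow change and the lid now in front of the mug. The tool is clear of everything, so I'm handing in.

```bash
python3 -c "
from bench import *
print(hand_in())"
```

```text
the job is handed in; nothing more can be done
None
```

The green-lidded box is open and the job is handed in at about 13 s of the 64 s allowed.

- **Bolt:** With the lid still shut, I pushed the bolt back by its knob with the closed fingertips. It stopped moving while the force rose to about 10 N. A picture taken after I backed off showed the rod's end clear of the keeper.
- **Lid:** I could only turn the tool about the vertical, so the fingers stayed pointing down and could not reach under the tab. I pressed them against the tab's front edge with about 10 N or less and carried the lid up along its arc. I pushed it past upright, where it fell back by its own weight.
- **Last checks:**
  - The tab's edge in the final picture is within about 1 px of where it should be at 1.95 rad, the open stop.
  - The force on the tool was near zero, and it was clear of everything.
  - The image areas of the yellow box, stamp and calculator were unchanged.
  - The tape, stapler and mug areas did change in the comparison. I put this down to the arm's shadow and to the open lid hiding part of the mug. They look in place by eye, but I did not measure their positions again.
  - The ink pad and glue stick I checked only by eye, in the final picture.

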